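Roll the round blank to the white line

TASK

Roll the round wooden blank along the rubber-faced setting-out board by pushing across its top with the fingertips, until it lies at rest squarely over the white line between the two steel pointers, within about a centimetre, and then leave it there untouched. Roll it only from on top: do not shove it from the side, drag it without turning, pick it up or let it run off to the batten, and leave the other things on the board and table where they are.

Things in the scene. Friction and masses are not known exactly. Their poses are not given: they have to be found in the camera images.
- blank: solid round beech blank, 90 mm diameter, 150 mm long, 0.4-0.85 kg, on the board, about parallel to the line and 75-150 mm from it (+y side). Origin: its middle, 63 mm above the table (top: 108 mm). x: its axis; y, z turn. Rolls half as far as non-slipping fingertips on its top, so a fingertip soon passes over the top: use several strokes. At 50 mm/s it coasts a few mm and stops. Friction 0.6.
- board: fixed rubber-faced board, 260 (its x) by 500 mm (its y), 18 mm thick, a batten 10 mm high, 18 mm wide across each y end. Origin: centre of its underside, on the table. x runs along the white line; the blank must roll towards -y. Steel pointer plates 4 mm high at the ends of the line, 95 to 127 mm either side of its middle.
- line (a point): middle of the white line (3 mm wide) on the board's face, 90 mm from the board's centre towards its -y, 18 mm above the table; the axes are those of the board. The blank's axis must come to lie straight above this line (x axes parallel).
- masking_tape: roll of masking tape, 104 mm across, 25 mm high, hollow, lying flat on the board behind the blank (the blank rolls away from it); origin: centre of its underside; leave it alone
- pencil: red pencil, 136 mm long, 8 mm thick, lying across the board beyond the white line, about 110 mm past it, along the batten; origin: centre of its underside, along its own y; leave it alone
- screw_box: open cardboard box of screws, 65 x 90 x 35 mm, on the table to the right of the board; origin: centre of its underside; leave it alone
- offcut_tri: triangular wooden offcut, 65 x 120 x 18 mm, on the table to the left of the board; origin: centre of its underside; leave it alone
- hinge_part: flat steel hinge, 64 x 60 x 8 mm, lying beyond the board; origin: centre of its underside; leave it alone
Things that resemble listed ones, but are neither listed nor needed, are in the scene too. Leave any green or turquoise look-alike of the blank alone.

How it is judged:
On the way:
1. the blank turns about a quarter turn while it travels about 7 cm (it rolls, it is not dragged) (angle between blank's own z axis and vertical above 1.2 rad and distance of blank from where it was at the start of the episode between 0.035 and 0.1 m), for 0.04 s.
At the end, for the whole second after the job is handed in: The blank lies at rest on the board with its middle within 12 mm of the white line across it and within 40 mm of the line's middle along it, its axis within 0.14 rad (8 degrees) of parallel to the line (y of blank in the frame of line between -0.012 and 0.012 m and x of blank in the frame of line between -0.04 and 0.04 m and height (world z) of blank between 0.058 and 0.068 m and angle between the x axis of blank and the x axis of line, either way round below 0.14 rad and linear speed of blank below 0.01 m/s and angular speed of blank below 0.2 rad/s); the robot touches nothing.
It fails at once if the blank is lifted off the board (15 mm up) (height (world z) of blank above 0.078 m).
It fails at once if the blank is shoved from the side: touched with the tool point (TCP) below 90 mm above the table, lower than the blank's top at 108 mm (contact force between the fingers and blank above 0.5 N and height (world z) of the grasp point below 0.09 m).
It fails at once if the blank runs off past the line to the batten (60 mm past the line) (y of blank in the frame of line below -0.06 m).
It fails at once if another thing on the board or table is moved more than 20 mm (distance of any of masking_tape, pencil, screw_box, offcut_tri, hinge_part from where it was at the start of the episode above 0.02 m).
It also fails if it takes over 64 s, if anything falls off the work surface, if the arm or the gripper's body presses on something with over 40 N, if the wrist force passes 120 N, or if a joint passes its speed limit or range.

ROBOT

A 7-joint arm with a two-finger parallel gripper is mounted at the origin on the work surface; the furniture and walls round the work are solid. World frame = base frame: x ahead of the robot, y to its left, z up, the work surface at z = 0. Lengths are in m, angles in rad, forces in N, time in s.
With the tool pointing down it reaches from about 0.425 to 0.925 m from the base axis. Payload 6.8 kg.
Tool frame: the origin (TCP) lies between the finger pads, 19 mm behind the fingertips; this is the grasp point; z points along the fingers, y is the line along which they close (so a half turn about z gives the same grasp; the last joint's range is limited). The gripper opens to 85 mm and grips with 20 to 120 N. Pads are 22 mm wide; open, the fingers measure 114 mm over their backs; the gripper's body (76 mm by 85 mm) begins 54 mm behind the grasp point. The pads swing forward as they close: fully open they stand 13 mm farther back than shut.
Start: joints at [1.163, 0.477, 0.022, 1.555, -0.011, 1.109, -0.083], TCP at [0.199, -0.645, 0.25] pointing down, gripper open.
Joint ranges: [-2.96, 2.96], [-0.34, 2.1], [-1.41, 1.46], [0.24, 2.44], [-1.37, 4.51], [0.17, 1.92], [-2.96, 2.96]. Speed limits (rad/s): [2.39, 2.39, 3.14, 3.14, 3.14, 3.14, 3.14].

INTERFACE

Orientations are given as [roll, pitch, yaw] about the fixed x, y, z axes, in that order (R = Rz(yaw) Ry(pitch) Rx(roll)).
In Python, from plant import get_state, get_image, sign_off gives the robot as it stands.
- The arm moves only by the shell command python3 -m inch 'ROWS' [OPENING] [FORCE]. ROWS is a JSON list of rows, 1 to 12 of them, each of 6 numbers: dx, dy, dz in m, then a rotation vector rx, ry, rz in rad; each row shifts and turns the commanded pose from where the row before left it, along the tool's axes as they then stand; what a row does not reach is not made up. A row lasts 1/10 s, in which the tool goes at most 0.05 m and 0.15 rad, less where a joint would pass 70% of its speed; a pose out of reach is approached as far as the arm can. OPENING is the opening from 0.0 (shut) to 1.0 (fully open), set as the command begins (- or left out keeps the last). The fingers move at their own pace and stop on an object; FORCE is the grip in N (left out, the last holds). Time passes only in rows, so rows that do not move let the fingers close. It prints the time, the measured TCP pose, the force, the opening and the grip force at its end.
- get_state(): the state, without advancing time (a new reading comes with each control period).
- get_image(name): name is "scene" or "top" or "wrist"; returns a dict with "pixels" (400x640x3 uint8, red, green, blue), "fov_y" (degrees; the focal length in pixels is half the picture's height over the tangent of half this angle, whatever the lens; pixels are square), "cx", "cy" (the principal point, pixels), "world_to_cam" (4x4, takes a point from world to camera coordinates). Camera axes: x right, y up, looking along -z (the intrinsics and any distortion apply to the point x, -y, -z); pixel columns grow to the right and rows downward; lengths in m; the calibration is good to about 2 mm. A picture is of the moment at which its call begins. There is no depth.
- sign_off(): hands the job in; it is judged then, once.
The state is a dict: "clock": time; "joint_pos": joint angles; "joint_velocities": joint speeds; "joint_efforts": joint torques, N m; "position": TCP position; "ee_rot": TCP orientation; "wrist_force": force on the tool from outside, world axes, zero at the start; "moment": the same for the moment, N m; "grip_width": opening from 0.0 (shut) to 1.0 (fully open); "gripper_force": force on a finger pad.
Only numpy, scipy, OpenCV 4.12 (cv2) and the standard library are available. Lean on these libraries where they do the work, as an engineer would, in place of code of your own. Each camera call takes 0.05 s, during which the arm holds its last target. There are 200 camera calls.

## Working session

There is one attempt and no reset: what is moved stays moved. The work goes in short steps, Python scripts to look and compute and a shell command to move; the robot and the scene stay as the last step left them, time stands still between calls to the robot, and variables do not carry over. Pictures are saved under pics/ and viewed, at most 10 in all, crops included, and the job is handed in when it is done.

```bash
ls; mkdir -p pics; python3 - <<'E'
from plant import get_state,get_image
import cv2,numpy as np
s=get_state();print(s['clock'],s['position'],s['ee_rot'],s['wrist_force'])
for n in('scene','top'):
    i=get_image(n);cv2.imwrite(f'pics/{n}0.png',i['pixels'][:,:,::-1]);print(n,{k:v for k,v in i.items() if k!='pixels'})
E
```

```text
pics
0.0 [ 0.19916535 -0.64434953  0.2490163 ] [-3.13974741e+00  1.46241648e-04  2.99839710e-01] [ 0.47685378  0.59931681 -0.53414852]
scene {'fov_y': 56.4012475907236, 'cx': 313.5469061798665, 'cy': 193.46003846293974, 'world_to_cam': array([[-0.87756329,  0.4791409 ,  0.01751214,  0.46210939],
       [-0.20467188, -0.40739316,  0.8900226 ,  0.05421367],
       [ 0.43358056,  0.77746692,  0.45557995, -1.51241759],
       [ 0.        ,  0.        ,  0.        ,  1.        ]])}
top {'fov_y': 51.680985267714966, 'cx': 312.9346870301094, 'cy': 194.9827644156043, 'world_to_cam': array([[-0.00633687, -0.99978419, -0.01978407,  0.04835992],
       [ 0.98073322, -0.01007667,  0.19509178, -0.54410972],
       [-0.19524904, -0.01816662,  0.98058543, -1.31354418],
       [ 0.        ,  0.        ,  0.        ,  1.        ]])}
```

View pics/scene0.png

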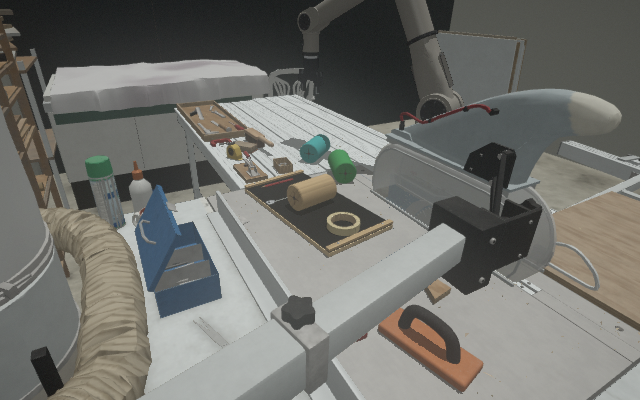

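View pics/top0.png

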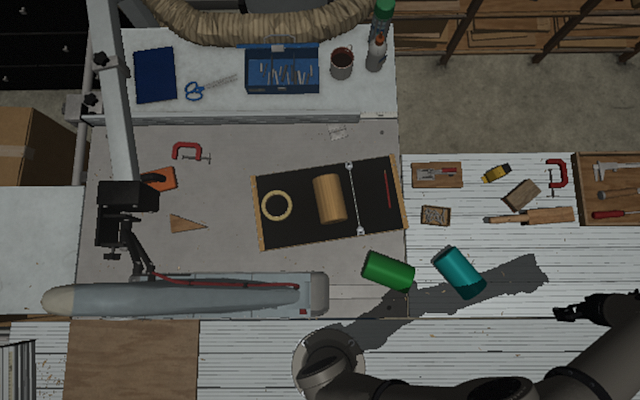

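Scene and top views show the following (top-view pixels):
- Board at about (330,200), beech blank (330,198), tape (275,206), white line from (350,165) to (361,230), pencil (388,188).
- Could be taken for the blank: green cylinder (388,271), turquoise cylinder (459,272), and the beech one (330,198). I choose the beech one, because it is wooden and lies on the board.

```bash
cat > h.py <<'E'
from plant import get_state,get_image
import cv2,numpy as np
def ray(im,p,z):
    f=200/np.tan(np.radians(im['fov_y']/2));W=im['world_to_cam'];R=W[:3,:3];c=-R.T@W[:3,3]
    d=R.T@np.array([(p[0]-im['cx'])/f,-(p[1]-im['cy'])/f,-1]);return c+d*(z-c[2])/d[2]
def blank(im,roi=(225,295,390,250)):
    # beech mask within the board interior of the top view
    hsv=cv2.cvtColor(im['pixels'],cv2.COLOR_RGB2HSV);m=cv2.inRange(hsv,(8,60,80),(28,255,255))
    n,l,st,ce=cv2.connectedComponentsWithStats(m)
    return m,[(i,st[i].tolist(),ce[i].round(1).tolist()) for i in range(1,n) if st[i][4]>150]
E
python3 - <<'E'
from h import *
im=get_image('top');a=im['pixels'][:,:,::-1]
cv2.imwrite('pics/crop.png',cv2.resize(a[145:260,240:420],None,fx=4,fy=4,interpolation=cv2.INTER_CUBIC))
m,L=blank(im)
for x in L: print(x)
hsv=cv2.cvtColor(im['pixels'],cv2.COLOR_RGB2HSV)
w=cv2.inRange(hsv,(0,0,110),(180,60,255));w[:,:340]=0;w[:,372:]=0;w[:160]=0;w[238:]=0
n,l,st,ce=cv2.connectedComponentsWithStats(w)
for i in range(1,n):
    if st[i][4]>20:
        print(st[i],ce[i])
E
```

```text
(2, [155, 0, 41, 41, 612], [177.9, 16.2])
(4, [336, 0, 24, 16, 163], [349.6, 6.4])
(6, [395, 0, 74, 12, 581], [430.8, 5.5])
(21, [310, 7, 29, 31, 385], [322.7, 19.0])
(33, [197, 11, 121, 32, 2197], [255.4, 25.0])
(46, [581, 17, 59, 7, 345], [612.9, 19.6])
(50, [415, 20, 41, 22, 235], [444.9, 32.3])
(55, [467, 22, 73, 24, 644], [502.8, 38.2])
(80, [560, 39, 72, 7, 392], [595.2, 42.6])
(92, [454, 48, 88, 5, 215], [494.9, 50.4])
(100, [0, 106, 32, 80, 1850], [11.8, 141.3])
(115, [576, 152, 64, 73, 1431], [599.5, 195.1])
(116, [389, 154, 20, 76, 404], [398.5, 191.2])
(119, [412, 162, 51, 25, 811], [438.6, 175.1])
(121, [147, 166, 29, 25, 375], [163.7, 179.0])
(126, [604, 170, 36, 19, 338], [621.3, 179.1])
(133, [250, 175, 15, 77, 416], [257.1, 213.1])
(134, [314, 174, 33, 48, 1070], [329.1, 197.5])
(139, [507, 180, 33, 28, 389], [522.1, 193.3])
(141, [261, 190, 31, 31, 362], [276.0, 205.0])
(156, [490, 207, 85, 18, 884], [540.1, 216.1])
(166, [170, 214, 34, 19, 323], [181.8, 224.0])
(212, [63, 319, 136, 81, 10346], [131.4, 359.8])
[346 163   6   7  24] [348.54166667 166.125     ]
[357 226   7  10  41] [359.82926829 230.29268293]
[358 235  14   3  26] [365.53846154 236.42307692]
```

View pics/crop.png

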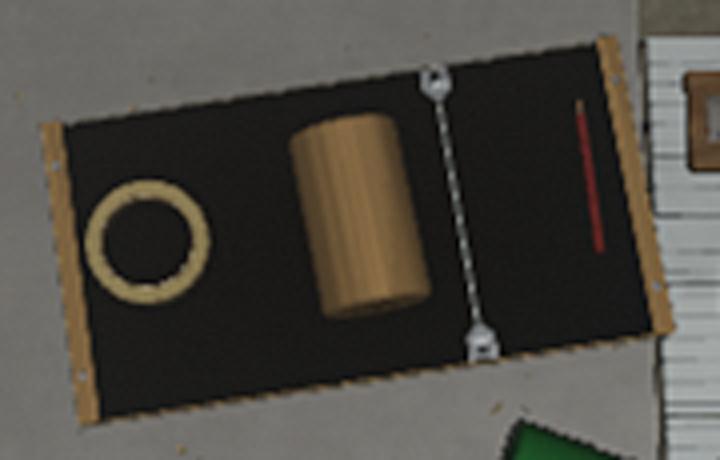

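The crop shows the plain beech cylinder, corners at about crop (290,138), (395,115), (430,292), (325,317). The line runs from (440,100) to (477,323). The choice of blank holds.

```bash
cat >> h.py <<'E'
def measure(im):
    P=lambda u,v:(240+u/4-.375,145+v/4-.375)
    # the line: white-ish pixels on the dark face between pointers
    A,B=ray(im,P(440,100),.018),ray(im,P(477,323),.018)
    return A,B
def axis(im,x0=300,x1=375):
    hsv=cv2.cvtColor(im['pixels'],cv2.COLOR_RGB2HSV)
    m=cv2.inRange(hsv,(8,70,38),(28,255,255));m[:,:x0]=0;m[:,x1:]=0;m[:165]=0;m[233:]=0
    n,l,st,ce=cv2.connectedComponentsWithStats(m);k=1+np.argmax(st[1:,4]);q=(l==k)
    ys=np.arange(st[k][1]+9,st[k][1]+st[k][3]-9)
    mid=[(np.flatnonzero(q[y]).mean()) for y in ys];wd=[np.ptp(np.flatnonzero(q[y]))+1 for y in ys]
    s,o=np.polyfit(ys,mid,1);y0=st[k][1];y1=y0+st[k][3]
    return (s,o,y0,y1,np.mean(wd)),ray(im,(s*y0+o,y0),.063),ray(im,(s*y1+o,y1),.063),q
E
python3 - <<'E'
from h import *
im=get_image('top');W=im['world_to_cam'];print('cam',-W[:3,:3].T@W[:3,3])
A,B=measure(im);M=(A+B)/2;print('line',A,B,M,'len',np.linalg.norm(A-B))
u=(A-B)/np.linalg.norm(A-B);print('yaw',np.degrees(np.arctan2(u[1],u[0])))
r,a,b,q=axis(im);print(r,a,b,'len',np.linalg.norm(a-b));d=a-b
print('blank yaw',np.degrees(np.arctan2(d[1],d[0])),'mid',(a+b)/2)
v=np.array([-u[1],u[0],0]);c=(a+b)/2-M;print('in line frame x,y',c@u,c@v)
# board corners check (crop px, batten top z .028)
P=lambda x,y:ray(im,(240+x/4-.375,145+y/4-.375),.028)
C=[P(42,125),P(80,425),P(672,330),P(615,37)]
print([np.linalg.norm(C[i]-C[i-1]).round(3) for i in range(4)]);cen=np.mean(C,0);print('board centre',cen,'line pred',cen-.09*v)
T=ray(im,(240+148/4,145+242/4),.025);t=T-M;print('tape in line frame',t@u,t@v)
# second view check
im=get_image('scene');f=200/np.tan(np.radians(im['fov_y']/2))
for p in (A,B,(a+b)/2):
    x=im['world_to_cam']@np.r_[p,1];print(im['cx']+f*x[0]/-x[2],im['cy']-f*x[1]/-x[2])
s=get_state();print(s['clock'])
cv2.imwrite('pics/sc.png',cv2.resize(im['pixels'][165:255,235:400,::-1],None,fx=4,fy=4,interpolation=cv2.INTER_CUBIC))
E
```

```text
cam [0.27746469 0.01900401 1.39515038]
line [ 0.63922946 -0.08215288  0.018     ] [ 0.44646734 -0.10848518  0.018     ] [ 0.5428484  -0.09531903  0.018     ] len 0.1945523695060997
yaw 7.778749657774841
(np.float64(0.21268143621084787), np.float64(287.13567608861723), np.int32(173), np.int32(225), np.float64(28.529411764705884)) [0.61681935 0.0066701  0.063     ] [ 0.44284354 -0.02713857  0.063     ] len 0.1772303789242513
blank yaw 10.997206963630223 mid [ 0.52983145 -0.01023423  0.063     ]
in line frame x,y -0.0013811043584098064 0.08606367344374027
[np.float64(0.496), np.float64(0.258), np.float64(0.495), np.float64(0.255)]
board centre [ 0.52769655 -0.00527434  0.028     ] line pred [ 0.53987788 -0.09444617  0.028     ]
tape in line frame 0.008114459459307211 0.2624529321024767
273.7027325941448 201.29861984965737
318.5312716356403 187.29671395244674
311.58091652025763 191.68284300798206
0.25
```

View pics/sc.png

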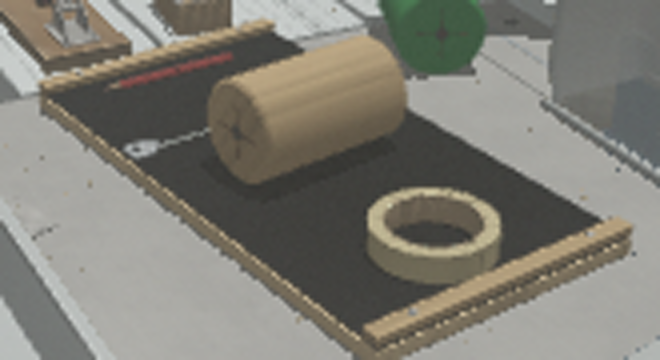

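The line projects onto the pointers in the second view, at scene crop (130–160,148), and the board sizes agree (0.257 x 0.496). The blank lies 86 mm from the line, yaw 11° against 7.8° for the line. I'll swing over with the fingers spread along the blank's axis.

```bash
R='x'; python3 -m inch '[[0.033,-0.002,0,0,0,-0.061],[0.033,-0.002,0,0,0,-0.061],[0.033,-0.002,0,0,0,-0.061],[0.033,-0.002,0,0,0,-0.061],[0.033,-0.002,0,0,0,-0.061],[0.033,-0.002,0,0,0,-0.061],[0.033,-0.002,0,0,0,-0.061],[0.033,-0.002,0,0,0,-0.061],[0.033,-0.002,0,0,0,-0.061],[0.033,-0.002,0,0,0,-0.061],[0.033,-0.002,0,0,0,-0.061],[0.033,-0.002,0,0,0,-0.061]]' 1.0
```

```text
clock: 1.45
position: [0.4979, -0.3951, 0.2499]
ee_rot: [-3.142, -0.0, 1.034]
wrist_force: [-0.1, -0.2, -0.4]
grip_width: 1.003
gripper_force: 0.0
```

```bash
python3 -m inch '[[0.033,-0.002,0,0,0,-0.061],[0.033,-0.002,0,0,0,-0.061],[0.033,-0.002,0,0,0,-0.061],[0.033,-0.002,0,0,0,-0.061],[0.033,-0.002,0,0,0,-0.061],[0.033,-0.002,0,0,0,-0.061],[0.033,-0.002,0,0,0,-0.061],[0.033,-0.002,0,0,0,-0.061],[0.033,-0.002,0,0,0,-0.061],[0.033,-0.002,0,0,0,-0.061],[0.033,-0.002,0,0,0,-0.061],[0,0,0,0,0,0]]'
python3 - <<'E'
from h import *
s=get_state();im=get_image('wrist');print(s['joint_pos'],-im['world_to_cam'][:3,:3].T@im['world_to_cam'][:3,3],im['fov_y'],im['cx'],im['cy']);cv2.imwrite('pics/w.png',im['pixels'][:,:,::-1])
p=s['position'];y=s['ee_rot'][2];d=np.array([.5348,-.0093])-p[:2];print(p,y,'to blank: tool x,y',d@[np.cos(y),np.sin(y)],d@[np.sin(y),-np.cos(y)])
E
```

```text
clock: 2.65
position: [0.5583, -0.0387, 0.2504]
ee_rot: [3.141, -0.002, 1.712]
wrist_force: [1.3, 0.5, -0.2]
grip_width: 1.001
gripper_force: 0.0
[ 0.37132341  0.33240145 -0.50935316  1.80729879  0.18191665  1.04822162
 -0.06458616] [0.54853968 0.0365625  0.37461115] 70.59042923635201 321.48142603844786 199.0852314973114
[ 0.55825574 -0.03867677  0.25038174] 1.7121003841537061 to blank: tool x,y 0.03238734410228703 -0.019084700360157185
```

View pics/w.png

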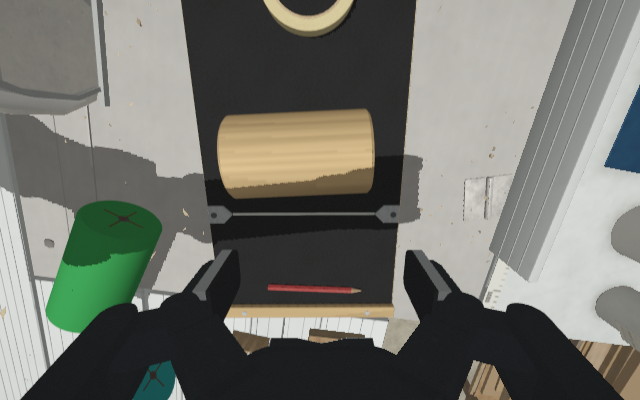

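The wrist view shows the blank at (218–374, 110–197), the line from (232,214) to (376,214), and the pencil at (313,289), with nothing in the way above the blank. I'll measure the blank from here as a cross-check.

```bash
cat >> h.py <<'E'
u=np.array([np.cos(.1358),np.sin(.1358),0]);v=np.array([-u[1],u[0],0]);M=np.array([.5428,-.0953,.018])
def wr(im,show=True):
    hsv=cv2.cvtColor(im['pixels'],cv2.COLOR_RGB2HSV);m=cv2.inRange(hsv,(8,60,35),(30,255,255))
    m=cv2.morphologyEx(m,cv2.MORPH_OPEN,np.ones((5,5)))
    n,l,st,ce=cv2.connectedComponentsWithStats(m);k=1+np.argmax(st[1:,4]);return st[k],l==k
def report(p,q,s):
    a,b=ray(s,p,.063),ray(s,q,.063);c=(a+b)/2;d=b-a
    print('mid',c.round(4),'len',np.linalg.norm(d).round(3),'line frame x,y',((c-M)@u).round(4),((c-M)@v).round(4),'yaw rel',np.degrees(np.arctan2(d@v,d@u)).round(1));return c
E
python3 - <<'E'
from h import *
im=get_image('wrist')
st,q=wr(im);print(st)
xs=np.arange(st[0]+12,st[0]+st[2]-12);mid=[np.flatnonzero(q[:,x])[[0,-1]].mean() for x in xs];s,o=np.polyfit(xs,mid,1)
# at ends: near-plane silhouettes belong to heights between axis and top
c=report((st[0],s*st[0]+o),(st[0]+st[2],s*(st[0]+st[2])+o),im)
for p in((232,214),(376,214)):
    P=ray(im,p,.018);print('line end in line frame',((P-M)@u).round(4),((P-M)@v).round(4))
S=get_state();y=S['ee_rot'][2];d=c[:2]-S['position'][:2];print('tool x,y',d@[np.cos(y),np.sin(y)],d@[np.sin(y),-np.cos(y)])
E
```

```text
[  216   105   159    91 13116]
mid [ 0.526  -0.0109  0.063 ] len 0.175 line frame x,y -0.0052 0.0859 yaw rel 2.7
line end in line frame -0.0965 -0.0052
line end in line frame 0.0969 -0.0049
tool x,y 0.03717628887609893 -0.027985902546691355
```

```bash
python3 -m inch '[[0.023,-0.012,0.02,0,0,-0.045],[0.023,-0.012,0.03,0,0,0],[0,0,0.03,0,0,0],[0,0,0.03,0,0,0],[0,0,0,0,0,0],[0,0,0,0,0,0]]'
python3 -m inch '[[0,0,0.004,0,0,0],[0,0,0.004,0,0,0],[0,0,0,0,0,0]]'
python3 -m inch '[[0,0,0.003,0,0,0],[0,0,0,0,0,0]]'
```

```text
clock: 3.35
position: [0.5282, -0.0039, 0.1402]
ee_rot: [-3.141, 0.0, 1.746]
wrist_force: [0.6, 0.7, 0.3]
grip_width: 0.999
gripper_force: 0.0
clock: 3.65
position: [0.5282, -0.0031, 0.1324]
ee_rot: [3.141, 0.0, 1.747]
wrist_force: [0.2, -0.4, 0.0]
grip_width: 0.999
gripper_force: 0.0
clock: 3.85
position: [0.5279, -0.0029, 0.1289]
ee_rot: [-3.141, 0.0, 1.748]
wrist_force: [-0.2, -0.5, 0.1]
grip_width: 0.996
gripper_force: 0.0
```

```bash
python3 -m inch '[[0.002,0,0.004,0,0,0],[0.001,0,0.004,0,0,0],[0,0,0.002,0,0,0],[0,0,0,0,0,0]]'
python3 -m inch '[[0,0,0.0015,0,0,0],[0,0,0,0,0,0]]'
python3 -m inch '[[0,0,0.0015,0,0,0],[0,0,0,0,0,0]]'
```

```text
clock: 4.25
position: [0.5271, 0.0002, 0.1185]
ee_rot: [-3.141, -0.0, 1.748]
wrist_force: [0.2, -0.1, 0.6]
grip_width: 1.0
gripper_force: 0.0
clock: 4.45
position: [0.5274, 0.0, 0.1174]
ee_rot: [-3.141, 0.0, 1.748]
wrist_force: [0.3, 0.6, 0.1]
grip_width: 1.0
gripper_force: 0.0
clock: 4.65
position: [0.5274, 0.0, 0.1159]
ee_rot: [-3.141, 0.0, 1.748]
wrist_force: [0.2, 0.4, 0.5]
grip_width: 1.006
gripper_force: 0.0
```

```bash
for i in 1; do :; done
python3 -m inch '[[0,0,0.0015,0,0,0],[0,0,0,0,0,0]]' | grep -E 'pos|wrist'
python3 -m inch '[[0,0,0.001,0,0,0],[0,0,0,0,0,0]]'| grep -E 'pos|wrist'
python3 -m inch '[[0,0,0.001,0,0,0],[0,0,0,0,0,0]]'| grep -E 'pos|wrist'
```

```text
position: [0.5274, 0.0, 0.1144]
wrist_force: [-0.6, 0.6, 0.2]
position: [0.5275, 0.0001, 0.1135]
wrist_force: [-0.7, -0.1, 0.5]
position: [0.5276, 0.0002, 0.1132]
wrist_force: [-2.3, -1.1, 8.0]
```

```bash
python3 -m inch '[[0,0,0.0005,0,0,0],[-0.003,0,0,0,0,0],[-0.005,0,0,0,0,0],[-0.005,0,0,0,0,0],[-0.005,0,0,0,0,0],[0,0,0,0,0,0]]'| grep -E 'pos|wrist'
python3 - <<'E'
from h import *
im=get_image('wrist');cv2.imwrite('pics/w2.png',im['pixels'][:,:,::-1])
im=get_image('top');r,a,b,q=axis(im);c=(a+b)/2-M;d=a-b;print(r,c@u,c@v,np.degrees(np.arctan2(d@v,d@u)))
E
```

```text
position: [0.5312, -0.0186, 0.1134]
wrist_force: [-4.1, 0.0, 14.2]
(np.float64(0.37851037851038055), np.float64(246.71571021570978), np.int32(179), np.int32(224), np.float64(8.592592592592593)) -0.006747259140558015 0.10838813783496565 12.012031646648053
```

View pics/w2.png

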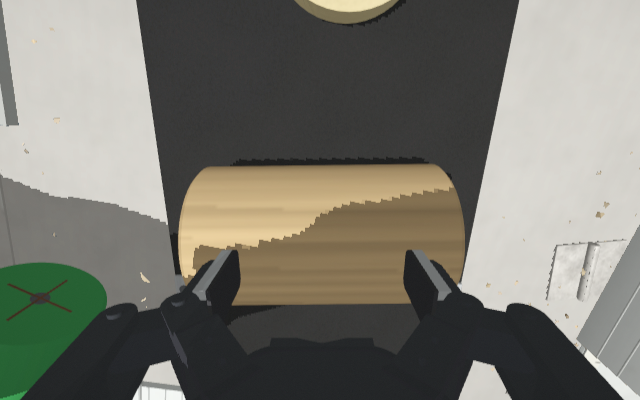

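Wrist view: both tips sit on the blank (rows 165–304 between the fingers), centred along it, with no yaw. I'll track its position from these two edges.

```bash
cat >> h.py <<'E'
def track(c0=255,c1=395):
    im=get_image('wrist');hsv=cv2.cvtColor(im['pixels'],cv2.COLOR_RGB2HSV);m=cv2.inRange(hsv,(8,60,35),(30,255,255))
    m[:60]=0;m=cv2.morphologyEx(m,cv2.MORPH_OPEN,np.ones((5,5)));n,l,st,ce=cv2.connectedComponentsWithStats(m);k=1+np.argmax(st[1:,4])
    xs=np.arange(c0,c1);e=np.array([np.flatnonzero(l[:,x]==k)[[0,-1]] for x in xs])
    C=-im['world_to_cam'][:3,:3].T@im['world_to_cam'][:3,3];out=[]
    for x in(c0,c1):
        r=[np.polyval(np.polyfit(xs,e[:,j],1),x) for j in(0,1)]
        d=[ray(im,(x,y+(-.5,.5)[j]),0)-C for j,y in enumerate(r)];d=sum(q/np.linalg.norm(q) for q in d)
        out.append(C+d*(.063-C[2])/d[2])
    S=get_state();y=S['ee_rot'][2];c=(out[0]+out[1])/2;D=out[1]-out[0];w=c-S['position']
    print('clock',S['clock'],'rows',np.median(e,0),'line y %.4f'%((c-M)@v),'yaw rel %.1f'%np.degrees(np.arctan2(D@v,D@u)),'axis ahead of tip (tool x) %.4f'%(w@[np.cos(y),np.sin(y),0]),'F',S['wrist_force'].round(1),'z',S['position'][2].round(4),'tip in line frame',(S['position']-M)@u,(S['position']-M)@v)
    return im
E
python3 -c "
from h import *
track()"
```

```text
clock 6.0 rows [165. 304.] line y 0.0762 yaw rel 3.1 axis ahead of tip (tool x) -0.0022 F [-4.4 -1.8 13.7] z 0.1134 tip in line frame -0.0011809840589083638 0.07825019104111382
```

```bash
python3 -m inch '[[-0.003,0,0,0,0,0],[-0.005,0,0,0,0,0],[-0.005,0,0,0,0,0],[-0.005,0,0,0,0,0],[-0.004,0,0,0,0,0],[0,0,0,0,0,0]]'| grep -E 'pos|wrist'
python3 -c "
from h import *
track()"
```

```text
position: [0.5353, -0.0402, 0.1133]
wrist_force: [-2.9, 0.0, 11.9]
clock 6.65 rows [148. 289.] line y 0.0650 yaw rel 2.9 axis ahead of tip (tool x) 0.0090 F [-2.7 -0.2 13.3] z 0.1133 tip in line frame -5.5930128401160406e-05 0.05587232513313236
```

```bash
python3 -m inch '[[0,0,-0.006,0,0,0],[0.011,0,0,0,0,0],[0.011,0,0,0,0,0],[0,0,0.004,0,0,0],[0,0,0.002,0,0,0],[0,0,0,0,0,0]]'| grep -E 'pos|wrist'
python3 -c "
from h import *
track()"
```

```text
position: [0.5307, -0.0171, 0.1126]
wrist_force: [-3.3, 0.4, 11.1]
clock 7.3 rows [184. 322.] line y 0.0644 yaw rel 3.1 axis ahead of tip (tool x) -0.0147 F [-3.8 -0.3 11.3] z 0.1126 tip in line frame -0.0013419946172498944 0.07894431829608994
```

```bash
python3 -m inch '[[-0.003,0,0,0,0,0],[-0.005,0,0,0,0,0],[-0.005,0,0,0,0,0],[-0.005,0,0,0,0,0],[-0.005,0,0,0,0,0],[-0.005,0,0,0,0,0],[-0.005,0,0,0,0,0],[-0.005,0,0,0,0,0],[-0.005,0,0,0,0,0],[-0.004,0,0,0,0,0],[0,0,0,0,0,0]]'| grep -E 'pos|wrist'
python3 -c "
from h import *
track()"
```

```text
position: [0.5398, -0.0651, 0.1132]
wrist_force: [-2.9, -1.4, 15.4]
clock 8.45 rows [147. 288.] line y 0.0400 yaw rel 3.1 axis ahead of tip (tool x) 0.0093 F [-3.4 -0.8 14.9] z 0.1132 tip in line frame 0.0010598629197540012 0.030589323447900406
```

Excellent: a 24 mm roll. Same again.

```bash
python3 -m inch '[[0,0,-0.006,0,0,0],[0.011,0,0,0,0,0],[0.011,0,0,0,0,0],[0,0,0.004,0,0,0],[0,0,0.002,0,0,0],[0,0,0,0,0,0]]'| grep -E 'pos|wrist'
python3 -m inch '[[-0.003,0,0,0,0,0],[-0.005,0,0,0,0,0],[-0.005,0,0,0,0,0],[-0.005,0,0,0,0,0],[-0.005,0,0,0,0,0],[-0.005,0,0,0,0,0],[-0.005,0,0,0,0,0],[-0.005,0,0,0,0,0],[-0.003,0,0,0,0,0],[0,0,0,0,0,0]]'| grep -E 'pos|wrist'
python3 -c "
from h import *
im=track();cv2.imwrite('pics/w3.png',im['pixels'][:,:,::-1])"
```

```text
position: [0.5352, -0.0417, 0.1127]
wrist_force: [-4.0, 0.4, 13.1]
position: [0.543, -0.0836, 0.1133]
wrist_force: [-4.1, -1.6, 16.2]
clock 10.1 rows [151. 291.] line y 0.0189 yaw rel 2.9 axis ahead of tip (tool x) 0.0070 F [-3.4 -1.5 17.3] z 0.1133 tip in line frame 0.0018027799553491694 0.011734329269302601
```

```bash
python3 -m inch '[[0,0,-0.03,0,0,0],[0.03,0,-0.05,0,0,0],[0.04,0,-0.04,0,0,0],[0,0,0,0,0,0],[0,0,0,0,0,0]]'| grep -E 'pos|wrist'
python3 -c "
from h import *
im=get_image('wrist');cv2.imwrite('pics/w4.png',im['pixels'][:,:,::-1])"
```

```text
position: [0.5316, -0.022, 0.2205]
wrist_force: [0.6, -0.9, -0.7]
```

View pics/w4.png

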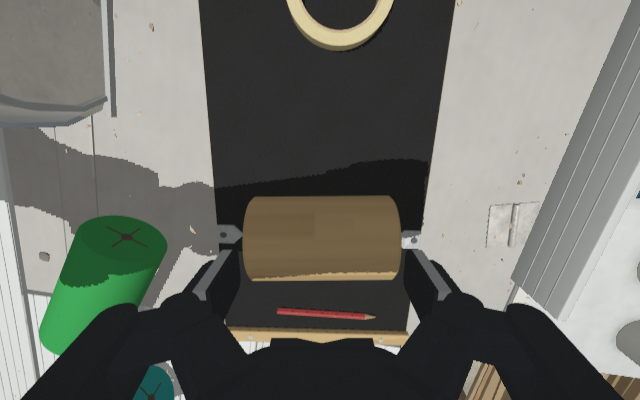

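The view shows the line ends at the pointer tips, (242,234) and (402,241), with the blank between them at rows 196–280. I'll measure both in the same image to cancel calibration offsets.

```bash
python3 - <<'E'
from h import *
im=track(275,375)
for p in((242,234.5),(402,240.5)):
    P=ray(im,p,.021);print('pointer tip line frame',((P-M)@u).round(4),((P-M)@v).round(4))
im=get_image('top')
r,a,b,q=axis(im,310,385);c=(a+b)/2-M;d=a-b;print(r,c@u,c@v,np.degrees(np.arctan2(d@v,d@u)))
a=im['pixels'][:,:,::-1];cv2.imwrite('pics/top4.png',cv2.resize(a[150:245,300:400],None,fx=6,fy=6,interpolation=cv2.INTER_CUBIC))
E
```

```text
clock 10.7 rows [195. 280.] line y 0.0193 yaw rel 3.0 axis ahead of tip (tool x) -0.0535 F [0.5 0.1 0.1] z 0.2188 tip in line frame -0.002298444769385094 0.07248407018176117
pointer tip line frame -0.0974 -0.0019
pointer tip line frame 0.1026 -0.0017Traceback (most recent call last):
  File "<stdin>", line 6, in <module>
  File "h.py", line 22, in axis
    s,o=np.polyfit(ys,mid,1);y0=st[k][1];y1=y0+st[k][3]
        ~~~~~~~~~~^^^^^^^^^^
    raise TypeError("expected non-empty vector for x")
TypeError: expected non-empty vector for x
```

```bash
python3 -m inch '[[-0.02,0,0.03,0,0,0],[-0.021,0,0.04,0,0,0],[0,0,0.02,0,0,0],[0,0,0,0,0,0],[0,0,0,0,0,0]]'| grep -E 'pos|wrist'
python3 -c "
from h import *
track()"
```

```text
position: [0.5383, -0.063, 0.1297]
wrist_force: [-0.2, -0.1, 0.6]
clock 11.3 rows [177. 303.] line y 0.0192 yaw rel 2.9 axis ahead of tip (tool x) -0.0137 F [ 0.1 -0.1  0.6] z 0.1307 tip in line frame 0.0007948518489407056 0.032809902663710123
```

```bash
python3 -m inch '[[0,0,0.007,0,0,0],[0,0,0.007,0,0,0],[0,0,0.0025,0,0,0],[0,0,0,0,0,0],[0,0,0,0,0,0]]'| grep -E 'pos|wrist'
```

```text
position: [0.5388, -0.0627, 0.1138]
wrist_force: [-0.3, -0.5, 0.1]
```

```bash
python3 -m inch '[[0,0,0.001,0,0,0],[0,0,0.001,0,0,0],[0,0,0,0,0,0]]'| grep -E 'pos|wrist'
```

```text
position: [0.5391, -0.0628, 0.1129]
wrist_force: [-3.9, 0.3, 9.3]
```

Pressed at 9 N. Now a 42 mm stroke for about 21 mm of roll, ending gently.

```bash
python3 -m inch '[[-0.003,0,0,0,0,0],[-0.005,0,0,0,0,0],[-0.005,0,0,0,0,0],[-0.005,0,0,0,0,0],[-0.005,0,0,0,0,0],[-0.005,0,0,0,0,0],[-0.005,0,0,0,0,0],[-0.005,0,0,0,0,0],[-0.003,0,0,0,0,0],[-0.001,0,0,0,0,0],[0,0,0,0,0,0],[0,0,0,0,0,0]]'| grep -E 'pos|wrist'
python3 -c "
from h import *
track()"
python3 -m inch '[[0,0,-0.02,0,0,0],[0.02,0,-0.05,0,0,0],[0.04,0,-0.04,0,0,0],[0.03,0,0,0,0,0],[0,0,0,0,0,0],[0,0,0,0,0,0]]'| grep -E 'pos|wrist'
python3 -c "
from h import *
im=track(275,375);cv2.imwrite('pics/w5.png',im['pixels'][:,:,::-1])"
```

```text
position: [0.5469, -0.1047, 0.1134]
wrist_force: [-2.5, 0.0, 13.2]
clock 13.35 rows [150. 291.] line y -0.0020 yaw rel 3.0 axis ahead of tip (tool x) 0.0078 F [-3.  -0.9 13.1] z 0.1134 tip in line frame 0.0028180930108023024 -0.009887956468445463
position: [0.5311, -0.0213, 0.2136]
wrist_force: [0.1, -1.3, 0.8]
clock 14.0 rows [216. 302.] line y -0.0013 yaw rel 3.0 axis ahead of tip (tool x) -0.0755 F [-0.3 -0.6 -0.7] z 0.2132 tip in line frame -0.0017034365567650082 0.07385922567696716
```

View pics/w5.png

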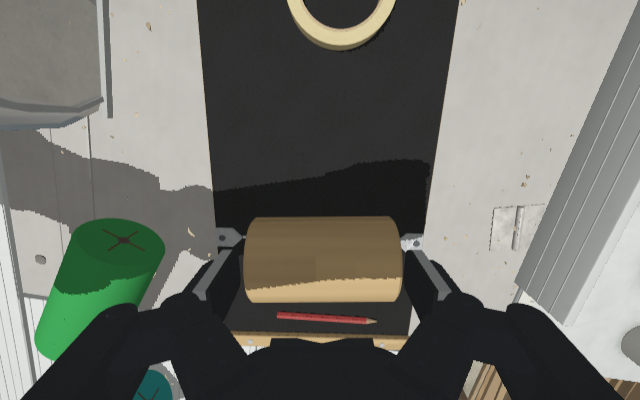

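The blank lies at rest between the pointer tips (243,237) and (403,243), spanning columns 243–403, with pencil and tape undisturbed. I'll confirm it is still and hand in.

```bash
python3 -m inch '[[0,0,0,0,0,0],[0,0,0,0,0,0],[0,0,0,0,0,0]]'| grep -E 'wrist'
python3 - <<'E'
from h import *
im=track(275,375)
for p in((243,237.5),(403,243)):
    P=ray(im,p,.021);print(((P-M)@u).round(4),((P-M)@v).round(4))
st,q=wr(im);a=ray(im,(st[0],259),.063);b=ray(im,(st[0]+st[2],259),.063);print('x of mid',((a+b)/2-M)@u)
from plant import sign_off
print(sign_off())
E
```

```text
wrist_force: [0.5, 0.2, -0.9]
clock 14.35 rows [215. 301.] line y -0.0011 yaw rel 2.9 axis ahead of tip (tool x) -0.0754 F [-0.5  0.6  0.1] z 0.2132 tip in line frame -0.001504435949636172 0.07402347854613464
-0.0941 -0.0018
0.1025 -0.0011
x of mid 0.004372792958266256
the job is handed in; nothing more can be done
None
```

The blank was rolled from on top in four strokes and now lies at rest over the white line, about 1 mm off it and 3° from parallel by my camera measurement; the arm is clear, and the job is handed in at about 14 s (sign-off returned no verdict).

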